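Clear the reset well of a bench supply and press its sunken button

ROBOT

A 6-joint arm with a two-finger parallel gripper is mounted at the origin on the work surface. World frame = base frame: x ahead of the robot, y to its left, z up, the work surface at z = 0. Lengths are in m, angles in rad, forces in N, time in s.
With the tool pointing down it reaches from about 0.3 to 0.775 m from the base axis. Payload 14.6 kg.
Tool frame: the origin (TCP) lies midway between the tips of the shut fingers; the grasp point (between the pads) lies 19 mm behind it (ctrl.hold_point_z is the distance from the TCP to the grasp point, in m); z points along the fingers, x is the direction in which the jaws open and shut, and the axes are right-handed (so a half turn about z gives the same grasp; the last joint's range is limited). The gripper opens to 94 mm and grips with 3 to 60 N. Pads are 16 mm wide; open, the fingers measure 119 mm over their backs; the gripper's body (75 mm by 177 mm) begins 78 mm behind the grasp point.
Start: joints at [1.124, 0.3, 1.521, -0, 1.321, -0.067], TCP at [0.204, 0.511, 0.205] pointing down, gripper open.
Joint ranges: [-3.03, 3.03], [-0.79, 2.21], [0.23, 2.52], [-1.04, 4.18], [0, 3.07], [-2.55, 2.55]. Speed limits (rad/s): [2.22, 2.22, 2.57, 3.14, 3.14, 3.14].

INTERFACE

Orientations are given as [roll, pitch, yaw] about the fixed x, y, z axes, in that order (R = Rz(yaw) Ry(pitch) Rx(roll)).
In Python, from station import ctrl, viewer, ticket, nets gives the robot as it stands.
- The arm moves only by the tool carry_out, never from a script. Its argument "commands" is one flat list of numbers, 7 for each row, row after row: the closure, from -1 (fully open) to 1 (shut), so that 0 is half open, then the shift along the world's x, y, z in cm, then the turn, a rotation vector about the world's x, y, z in rad. In form: [gripper, tx, ty, tz, ax, ay, az, gripper, tx, ty, tz, ax, ay, az, ...]. A call has 1 to 12 rows; each row is the pose to reach, as a shift and turn from the pose measured when the call began; what a row does not reach only later rows make up. A row lasts 1/12 s, in which the tool goes at most 41.7 mm and 7.16 degrees, less where a joint would pass 70% of its speed; a pose out of reach is approached as far as the arm can. A call with a gripper value outside its range is refused whole. The fingers move at their own pace and stop on an object; "force" is the grip in N (left out, the last holds). Time passes only in rows, so rows that repeat a pose let the fingers close. It gives the time, the measured TCP pose, the force and the opening at its end, in the units of the state.
- ctrl.get_obs(): the state, without advancing time (a new reading comes with each control period).
- viewer.camera(name): name is "scene" or "top" or "wrist"; returns (picture, depth): 420x560x3 uint8, blue, green, red; 420x560 float32, m along the optical axis (not along the pixel's ray), 0 where there is no reading.
- viewer.camera_info(name): a dict with "fx", "fy", "cx", "cy" (pixels), "D" ([k1, k2, p1, p2, k3] as OpenCV has them; the pictures are not rectified), "R" (3x3) and "t" (3): a world point X has camera coordinates R X + t. Camera axes: x right, y down, z forward; pixel columns grow to the right and rows downward; lengths in m; the calibration is good to about 2 mm. A picture is of the moment at which its call begins: read the wrist's pose just before it. camera_info takes no time and is no camera call; for the wrist camera it gives the pose at the moment of the call.
- ticket.hand_in(): hands the job in, once; it reports no verdict.
Trained networks look in the newest picture that a camera, given by its name, has taken for a name from the list of things; names that differ only in an ending like _2 or _b are one class to them, and where a whole thing is asked for, a point or a joint stands for the part that bears it (a point fixed in the world has none). Each returns a list of dicts, best first, with "confidence" (0 to 1); they miss things now and then, are a little off and sometimes report something else, mostly with a low value. They report only what shows in the picture. A call takes as long as a camera call. They do not tell look-alikes from the thing itself.
- nets.silhouettes(camera, thing): "region" (420x560 bool, what is visible of it) and "extent" ([left, top, right, bottom] in pixels, round what is visible of it).
The state is a dict: "time_s": time; "qpos": joint angles; "joint_vel": joint speeds; "tau": joint torques, N m; "ee_pos": TCP position; "eef_rot": TCP orientation; "force": force on the tool from outside, world axes, zero at the start; "moment": the same for the moment, N m; "grip_width": finger opening in m.
Only numpy, scipy, OpenCV 4.12 (cv2) and the standard library are available. Lean on these libraries where they do the work, as an engineer would, in place of code of your own. Each camera call takes 0.05 s, during which the arm holds its last target. There are 200 camera calls.

TASK

The white bench supply has tripped, and a foam block of pinned beetles is standing on it over the reset well. With the fingertips, and without lifting or tipping the block, push it along the top of the supply, away from the vent slots, until it rests squarely against the raised rim at the other end; then reach into the uncovered well, press the sunken button all the way down, hold it there for a second and let it come up again. Do not press the raised key beside the vent slots, leave the vials, dish, jar and tools where they stand, and finish with the hand clear of everything.

Things in the scene. Friction and masses are not known exactly. Their poses are not given: they have to be found in the camera images.
- supply: White sheet-metal bench supply, a low box 200 (its x) x 360 (its y) x 80 mm high, fixed to the bench. Origin: centre of its underside; z up. Flat top at z = 80. Flush vent slots in the top between y = +85 and +160. A black handle stands 35 out from the +y end face, 45 above the bench; not used.
- well_mouth (a point): Centre of the mouth of the rectangular reset well in the supply's top, at x = 0, y = +20, z = 80 mm in the supply's frame: 56 long in the supply's x, 42 wide in its y, upright walls, floor 28 below the mouth. Axes as the supply's.
- rim_mid (a point): Middle of the foot of the raised rim's inner face, at y = -172 mm in the supply's frame, on its top. The rim, 12 high and 8 thick, runs along the whole -y edge of the top.
- block: Loose foam block, 95 (its x) x 88 (its y) x 26 mm high, about 120 g. Six pinned beetles stand on it, up to 46 above its underside, 25 or more in from its +y face. Origin: centre of its underside; z up. Starts over the well (centre within 16), axes within 0.2 rad of the supply's. Home against the rim its centre is at y = -128 in the supply's frame. Slides at a push of 1 to 2 N.
- reset_key (a joint): The sunken reset button: 0 up, 0.006 m fully down. Sprung: 2 N starts it, 5 N holds it fully down; it comes up by itself.
- reset_top (a point): Centre of the top of the sunken reset button, a flat black round cap of 28 diameter in the middle of the well, 18 below the top of the supply when up (62 above the bench); it moves with the cap. Fully down it still stands 4 above the well's floor. Axes parallel to the supply's.
- test_key (a joint): The raised test key, not to be pressed: 0 up, 0.006 m fully down.
- test_top (a point): Centre of the top of the raised test key, a black round cap of 22 diameter standing 8 above the top of the supply, at x = -75, y = +130 in the supply's frame.
- vial_a: Clear vial with white cap, 24 diameter, 46 high, standing on top of the supply beyond the vent slots, near x = +75, y = +140 in its frame. Origin: centre of its underside.
- vial_b: Same kind of vial, standing on the bench beyond the supply's far (+x) side. Origin: centre of its underside.
- vial_c: Same kind of vial, standing on the bench before the supply's near (-x) side. Origin: centre of its underside.
- dish: Clear flat dish with its lid on, 92 diameter, 15 high, on the bench beyond the supply's far (+x) side. Origin: centre of its underside.
- jar: Glass jar with a dark lid, 72 diameter, 85 high, on the bench to the robot's left. Origin: centre of its underside.
- scissors: Steel scissors lying on the bench to the left, about 200 long in x, 80 wide, 8 high. Origin: under the pivot.
- forceps: Steel forceps lying on the bench to the right, about 130 long in x, 20 wide, 8 high. Origin: under the middle.
Not all that is in view belongs to the job. Of the things that look like the block, the middle-sized one is meant.

How it is judged:
By the outcome, as a careful person would: the job done as asked, in the order asked, and still so for the second after the job is handed in, with the robot touching nothing.
It also fails if it takes over 53 s, if anything falls off the work surface, if the arm or the gripper's body presses on something with over 40 N, if the wrist force passes 120 N, or if a joint passes its speed limit or range.

## Working session

There is one attempt and no reset: what is moved stays moved. The work goes in short steps, Python scripts to look and compute and a tool call to move; the robot and the scene stay as the last step left them, time stands still between calls to the robot, and variables do not carry over. Pictures are saved under pics/ and viewed, about 8 in all and at most 12, crops included, and the job is handed in when it is done.

Besides the shell and the picture viewer there is one more tool, called as name(argument=value, ...) on one line, values as JSON. carry_out: Moves the arm, as the interface text tells. Its arguments: {"type":"object","properties":{"commands":{"type":"array","items":{"type":"number"}},"force":{"type":"number"}},"required":["commands"]}

```bash
mkdir -p pics
cat > h.py <<'E'
import numpy as np, cv2
from station import ctrl, viewer, ticket, nets
def cam(name,save=None):
    i=viewer.camera_info(name); p,d=viewer.camera(name)
    if save: cv2.imwrite(f'pics/{save}.png',p)
    return p,d,i
def px2w(i,uv,d):
    "pixels Nx2 + depth N -> world"
    K=np.array([[i['fx'],0,i['cx']],[0,i['fy'],i['cy']],[0,0,1.]])
    n=cv2.undistortPoints(np.float64(uv).reshape(-1,1,2),K,np.float64(i['D'])).reshape(-1,2)
    X=np.c_[n,np.ones(len(n))]*np.reshape(d,(-1,1))
    return (X-np.ravel(i['t']))@np.array(i['R'])
def w2px(i,X):
    K=np.array([[i['fx'],0,i['cx']],[0,i['fy'],i['cy']],[0,0,1.]])
    return cv2.projectPoints(np.float64(X).reshape(-1,1,3),cv2.Rodrigues(np.array(i['R'],float))[0],np.float64(i['t']),K,np.float64(i['D']))[0].reshape(-1,2)
def cloud(i,d):
    v,u=np.nonzero(d>0); return np.c_[u,v],px2w(i,np.c_[u,v],d[v,u])
E
python3 - <<'E'
from h import *
a,da,ia=cam('scene','scene0'); b,db,ib=cam('top','top0')
for n in ('supply','block'):
    for r in nets.silhouettes('top',n): 
        m=r['region']&(db>0); v,u=np.nonzero(m); X=px2w(ib,np.c_[u,v],db[v,u])
        print(n,r['confidence'],r['extent'],np.median(X,0).round(3),X.min(0).round(3),X.max(0).round(3))
print(ctrl.get_obs())
E
```

```text
supply 0.74 [229.0, 170.0, 364.7, 240.7] [ 0.534 -0.022  0.079] [ 0.435 -0.198 -0.006] [0.644 0.197 0.125]
block 0.95 [235.1, 262.3, 264.6, 295.0] [0.33  0.144 0.019] [ 0.283  0.1   -0.005] [0.378 0.189 0.036]
block 0.92 [336.3, 255.5, 387.2, 310.0] [ 0.312 -0.187  0.034] [ 0.232 -0.266 -0.007] [ 0.392 -0.115  0.06 ]
block 0.83 [279.1, 185.7, 316.2, 221.8] [ 0.532 -0.004  0.105] [ 0.483 -0.052  0.078] [0.586 0.045 0.128]
block 0.74 [226.9, 169.7, 366.0, 243.6] [ 0.533 -0.02   0.079] [ 0.435 -0.218 -0.007] [0.671 0.204 0.129]
{'time_s': 0.2, 'qpos': array([ 1.12442147e+00,  3.00275821e-01,  1.52131462e+00, -2.87225163e-05,
        1.32070773e+00, -6.65601476e-02]), 'joint_vel': array([-7.70566903e-04, -2.48200326e-03,  2.41147494e-04, -7.63034966e-05,
        1.14423809e-03, -4.21088296e-06]), 'tau': array([ 9.73959577e-04, -5.31511331e+01, -3.52555990e+01,  7.07239774e-02,
        2.34584603e-02, -1.59599352e-05]), 'ee_pos': array([0.20383585, 0.51067147, 0.20510619]), 'eef_rot': array([-3.14157349e+00,  7.05806417e-04,  1.19098875e+00]), 'force': array([-0.69373066,  0.12538786, -0.76584972]), 'moment': array([0.02202443, 0.02830757, 0.01614578]), 'grip_width': 0.09384688976479572}
```

View pics/top0.png

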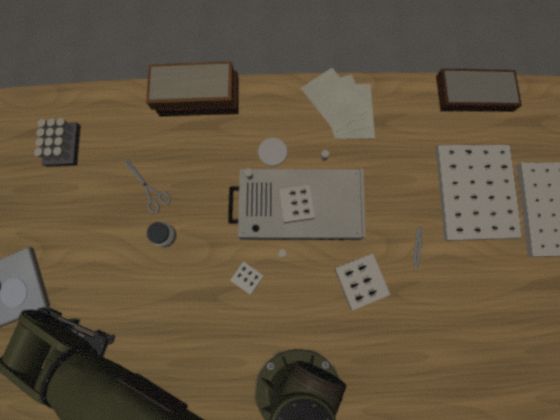

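View pics/scene0.png

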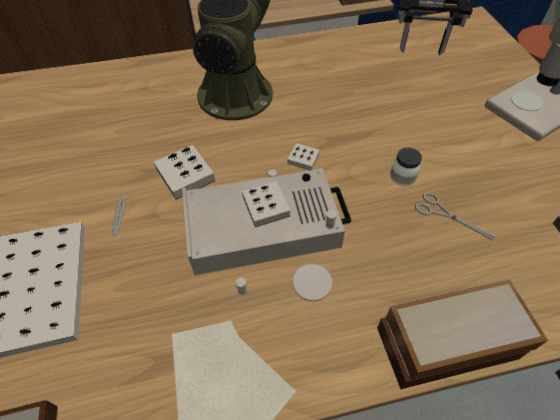

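Look-alikes for the block, in the top view: a small one at (247,277) on the bench, a large one at (362,281) on the bench, and the middle-sized one at (297,203) on the supply. The drawer-sized boards at right are far larger. I choose the one at (297,203). The supply's +y end (vents, black key, handle) is at the left, towards world +y.

```bash
cat >> h.py <<'E'
def rect(P):
    (c,s,a)=cv2.minAreaRect(np.float32(P*1000)); return np.round(c,1),np.round(s,1),round(a,1)
def big(P,cell=4):
    "largest connected set of xy points (m)"
    q=((P-P.min(0))*1000/cell).astype(int)+1; g=np.zeros(q.max(0)+2,np.uint8); g[q[:,0],q[:,1]]=1
    n,l,st,_=cv2.connectedComponentsWithStats(cv2.morphologyEx(g,cv2.MORPH_CLOSE,np.ones((3,3)))); k=1+np.argmax(st[1:,4])
    return P[l[q[:,0],q[:,1]]==k]
E
python3 - <<'E'
from h import *
for c in ('top','scene'):
    p,d,i=cam(c); uv,X=cloud(i,d)
    if c=='top': cv2.imwrite('pics/crop.png',cv2.resize(p[160:320,220:400],None,fx=4,fy=4,interpolation=cv2.INTER_CUBIC))
    w=(abs(X[:,0]-.535)<.15)&(abs(X[:,1])<.25)
    T=X[w&(X[:,2]>.072)&(X[:,2]<.13)]; print(c,'supply',rect(big(T[:,:2])), 'top z',np.median(T[:,2]).round(4))
    B=X[w&(abs(X[:,2]-.106)<.006)&(abs(X[:,1]+.003)<.08)&(abs(X[:,0]-.533)<.08)]; print(' block',rect(big(B[:,:2])),np.median(B[:,2]).round(4))
    for n in ('test_key','vial','well_mouth'):
        for r in nets.silhouettes(c,n)[:4]:
            v,u=np.nonzero(r['region']&(d>0)); 
            if len(u): Y=px2w(i,np.c_[u,v],d[v,u]); print(' ',n,round(r['confidence'],2),np.median(Y,0).round(3),Y[:,2].max().round(3))
E
```

```text
top supply (array([541.6, -17.4]), array([359.5, 200.6]), 88.4) top z 0.0794
 block (array([535.4,  -4. ]), array([96.8, 88.2]), 7.1) 0.1049
  test_key 0.39 [0.471 0.114 0.088] 0.091
  test_key 0.19 [0.717 0.064 0.013] 0.02
  vial 0.54 [ 0.694 -0.097  0.041] 0.049
  vial 0.42 [0.621 0.13  0.124] 0.128
  well_mouth 0.66 [ 0.533 -0.023  0.079] 0.125
scene supply (array([543.2, -18.4]), array([360.5, 205.5]), 88.6) top z 0.0802
 block (array([536.4,  -4.6]), array([99.8, 88.6]), 7.6) 0.1059
  test_key 0.58 [0.474 0.112 0.088] 0.09
  vial 0.7 [ 0.708 -0.098  0.042] 0.048
  vial 0.65 [0.631 0.127 0.111] 0.129
  vial 0.62 [0.403 0.039 0.046] 0.049
  well_mouth 0.96 [ 0.587 -0.044  0.079] 0.095
```

View pics/crop.png

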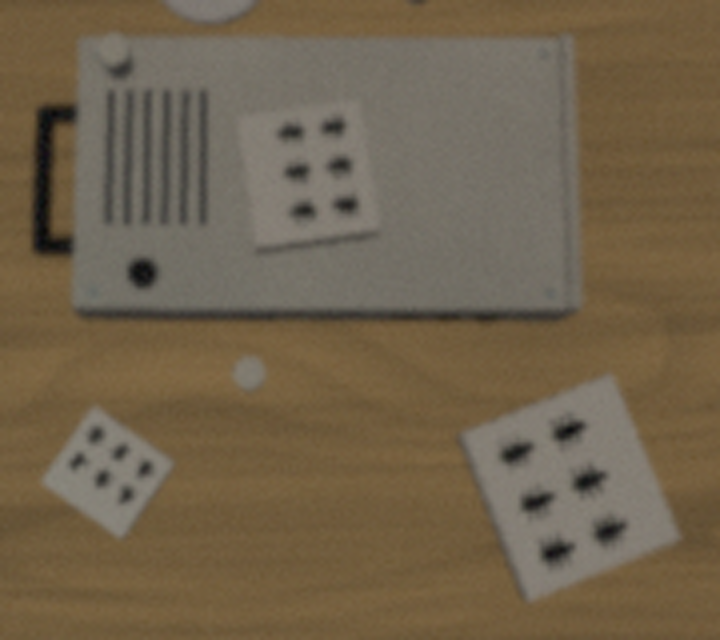

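The crop confirms it: six beetles, and a measured footprint of 97 x 88 mm at height 26 mm, between the other two in size. The supply is at (0.542, -0.018) with yaw -0.028, and its test key falls within 1 mm of where the frame predicts. The block is rotated by +0.15 rad relative to the supply. I'll move above the pre-push point.

carry_out(commands=[-0.2,3,-4,0,0,0,-0.12,-0.2,6,-8,0,0,0,-0.24,-0.2,9,-12,0,0,0,-0.36,-0.2,12,-16,0,0,0,-0.48,-0.2,15,-20,0,0,0,-0.6,-0.2,18,-24,0,0,0,-0.72,-0.2,21,-28,0,0,0,-0.84,-0.2,24,-32,0,0,0,-0.96,-0.2,27,-36,0,0,0,-1.08,-0.2,30,-40,0,0,0,-1.19,-0.2,33,-43,0,0,0,-1.219,-0.2,33,-43,0,0,0,-1.219], force=20)

```text
time_s: 1.6
ee_pos: [0.508, 0.1113, 0.2057]
eef_rot: [-3.141, -0.001, -0.031]
force: [0.6, 1.9, 0.2]
grip_width: 0.0567
```

Run:
```python
from h import *
p,d,i=cam('wrist','wrist1'); uv,X=cloud(i,d); o=ctrl.get_obs()
print(o['time_s'],o['ee_pos'],o['eef_rot'],o['grip_width'])
w=(abs(X[:,0]-.535)<.1)&(abs(X[:,1])<.1)
B=X[w&(abs(X[:,2]-.106)<.005)]; print(len(B),rect(big(B[:,:2])),np.median(B[:,2]))
T=X[w&(abs(X[:,2]-.08)<.006)];print('top z',np.median(T[:,2]))
```

```text
1.65 [0.51129461 0.10662044 0.20534406] [ 3.14035496e+00 -1.19495233e-03 -3.21358581e-02] 0.056706681977944824
4011 (array([527. ,  11.9]), array([80.1, 53.5]), 6.8) 0.10657000243129332
top z 0.08060629526512202
```

View pics/wrist1.png

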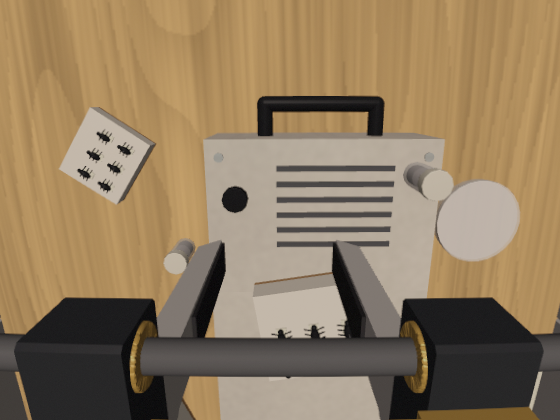

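The wrist view shows the key at (235,199), vial_a at (430,182) and the block's +y face at (300,285), between the fingers' line and the rim. I'll descend behind the block, clear of key and vial.

carry_out(commands=[-0.2,2.3,-3.2,-1,0,0,0.004,-0.2,2.3,-3.2,-4,0,0,0.004,-0.2,2.3,-3.2,-7,0,0,0.004,-0.2,2.3,-3.2,-9,0,0,0.004,-0.2,2.3,-3.2,-10.5,0,0,0.004,-0.2,2.3,-3.2,-11.5,0,0,0.004,-0.2,2.3,-3.2,-11.9,0,0,0.004,-0.2,2.3,-3.2,-11.9,0,0,0.004,-0.2,2.3,-3.2,-11.9,0,0,0.004])

```text
time_s: 2.4
ee_pos: [0.5347, 0.0748, 0.0872]
eef_rot: [3.141, -0.002, -0.028]
force: [-0.0, -1.5, 1.0]
grip_width: 0.0563
```

carry_out(commands=[-0.2,-0.01,-0.5,0,0,0,0,-0.2,-0.03,-1,0,0,0,0,-0.2,-0.04,-1.5,0,0,0,0,-0.2,-0.06,-2,0,0,0,0,-0.2,-0.07,-2.5,0,0,0,0,-0.2,-0.08,-3,0,0,0,0,-0.2,-0.1,-3.5,0,0,0,0,-0.2,-0.11,-4,0,0,0,0,-0.2,-0.13,-4.5,0,0,0,0,-0.2,-0.14,-5,0,0,0,0,-0.2,-0.15,-5.5,0,0,0,0,-0.2,-0.17,-6,0,0,0,0])

```text
time_s: 3.4
ee_pos: [0.533, 0.0143, 0.0872]
eef_rot: [3.141, -0.002, -0.028]
force: [-0.3, 2.4, 1.2]
grip_width: 0.0566
```

```bash
cat >> h.py <<'E'
S=np.array([.542,-.0177]); psi=-.028
Rs=np.array([[np.cos(psi),-np.sin(psi)],[np.sin(psi),np.cos(psi)]])
def blk(c):
    p,d,i=cam(c); uv,X=cloud(i,d); Y=(X[:,:2]-S)@Rs
    B=Y[(abs(X[:,2]-.106)<.006)&(abs(Y[:,0])<.08)&(abs(Y[:,1]+.05)<.15)]; print(c,'block in supply mm',rect(big(B)))
    return p,d,i
E
python3 - <<'E'
from h import *
blk('scene')
p,d,i=blk('top'); cv2.imwrite('pics/top2.png',cv2.resize(p[160:250,220:380],None,fx=4,fy=4,interpolation=cv2.INTER_CUBIC))
E
```

```text
scene block in supply mm (array([-12.4, -12.4]), array([104.7,  99.3]), 89.9)
top block in supply mm (array([-14.1, -57.9]), array([12., 95.]), 89.5)
```

View pics/top2.png

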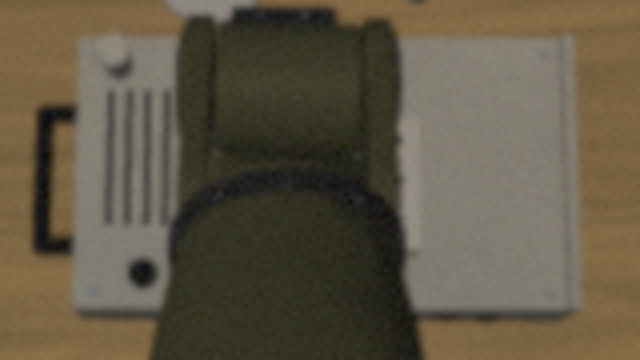

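The arm hides most of the block, but its leading edge shows at crop x≈418. Its front face is at supply y ≈ -64 and square (0.5°). 108 mm remain, so I continue.

carry_out(commands=[-0.2,-0.01,-0.5,0,0,0,0,-0.2,-0.03,-1,0,0,0,0,-0.2,-0.04,-1.5,0,0,0,0,-0.2,-0.06,-2,0,0,0,0,-0.2,-0.07,-2.5,0,0,0,0,-0.2,-0.08,-3,0,0,0,0,-0.2,-0.1,-3.5,0,0,0,0,-0.2,-0.11,-4,0,0,0,0,-0.2,-0.13,-4.5,0,0,0,0,-0.2,-0.14,-5,0,0,0,0,-0.2,-0.15,-5.5,0,0,0,0,-0.2,-0.17,-6,0,0,0,0])

```text
time_s: 4.5
ee_pos: [0.5312, -0.0465, 0.0871]
eef_rot: [3.14, -0.002, -0.029]
force: [0.2, 0.7, -0.1]
grip_width: 0.0563
```

carry_out(commands=[-0.2,-0.01,-0.4,0,0,0,0,-0.2,-0.02,-0.8,0,0,0,0,-0.2,-0.03,-1.2,0,0,0,0,-0.2,-0.05,-1.6,0,0,0,0,-0.2,-0.06,-2,0,0,0,0,-0.2,-0.07,-2.4,0,0,0,0,-0.2,-0.08,-2.8,0,0,0,0,-0.2,-0.09,-3.2,0,0,0,0,-0.2,-0.1,-3.6,0,0,0,0,-0.2,-0.11,-4,0,0,0,0,-0.2,-0.12,-4.3,0,0,0,0,-0.2,-0.12,-4.4,0,0,0,0])

```text
time_s: 5.5
ee_pos: [0.53, -0.091, 0.0871]
eef_rot: [3.14, -0.002, -0.029]
force: [-0.8, 0.3, -0.1]
grip_width: 0.0563
```

Run:
```python
from h import *
o=ctrl.get_obs(); print(o['ee_pos'],o['force'],((o['ee_pos'][:2]-S)@Rs))
blk('top')
```

```text
[ 0.53001575 -0.09100443  0.08710079] [-0.79795766  0.29183746 -0.11904118] [-0.0099273  -0.07361121]Traceback (most recent call last):
  File "<stdin>", line 3, in <module>
  File "h.py", line 29, in blk
    B=Y[(abs(X[:,2]-.106)<.006)&(abs(Y[:,0])<.08)&(abs(Y[:,1]+.05)<.15)]; print(c,'block in supply mm',rect(big(B)))
                                                                                                            ~~~^^^
  File "h.py", line 22, in big
    q=((P-P.min(0))*1000/cell).astype(int)+1; g=np.zeros(q.max(0)+2,np.uint8); g[q[:,0],q[:,1]]=1
          ~~~~~^^^
    return umr_minimum(a, axis, None, out, keepdims, initial, where)
ValueError: zero-size array to reduction operation minimum which has no identity
```

About 2.4 mm remain by the geometry. I'll push slowly and watch the force.

carry_out(commands=[-0.2,0,-0.05,0,0,0,0,-0.2,0,-0.1,0,0,0,0,-0.2,0,-0.15,0,0,0,0,-0.2,-0.01,-0.2,0,0,0,0,-0.2,-0.01,-0.25,0,0,0,0,-0.2,-0.01,-0.28,0,0,0,0,-0.2,-0.01,-0.28,0,0,0,0,-0.2,-0.01,-0.28,0,0,0,0])

```text
time_s: 6.22
ee_pos: [0.5299, -0.0935, 0.0871]
eef_rot: [3.141, -0.002, -0.029]
force: [-1.0, 5.4, 1.6]
grip_width: 0.0561
```

carry_out(commands=[-0.2,0,-0.05,0,0,0,0,-0.2,0,-0.1,0,0,0,0,-0.2,0,-0.1,0,0,0,0])

```text
time_s: 6.47
ee_pos: [0.5298, -0.0935, 0.0871]
eef_rot: [-3.141, -0.002, -0.028]
force: [-1.5, 9.6, 1.6]
grip_width: 0.0562
```

The block stopped at the rim with the force rising to 9.6 N. I'll back off along +y, lift clear, shut the fingers and look.

carry_out(commands=[-0.2,0.01,0.5,0,0,0,0,-0.2,0.05,2,0.1,0,0,0,-0.2,0.1,4,1,0,0,0,-0.2,0.1,5,4,0,0,0,-0.2,0.1,6,8,0,0,0,1,-2,9,11,0,0,0,1,-5,12,12,0,0,0,1,-8,15,12,0,0,0,1,-11,18,12,0,0,0,1,-13,20,12,0,0,0,1,-13,20,12,0,0,0,1,-13,20,12,0,0,0])

```text
time_s: 7.47
ee_pos: [0.3994, 0.1072, 0.2077]
eef_rot: [-3.141, -0.003, -0.026]
force: [-0.4, -0.2, -0.1]
grip_width: 0.0134
```

Run:
```python
from h import *
for c in ('scene','top'):
    p,d,i=blk(c)
    cv2.imwrite(f'pics/{c}3.png',cv2.resize(p[160:250,220:380] if c=='top' else p[160:270,170:350],None,fx=4,fy=4,interpolation=cv2.INTER_CUBIC))
    for n in ('reset_key','well_mouth'):
        for r in nets.silhouettes(c,n)[:3]:
            v,u=np.nonzero(r['region']&(d>0))
            if len(u): Y=px2w(i,np.c_[u,v],d[v,u]); print(' ',n,round(r['confidence'],2),np.median(Y,0).round(4),((np.median(Y,0)[:2]-S)@Rs).round(4),r['extent'])
    uv,X=cloud(i,d); Y=(X[:,:2]-S)@Rs
    m=(abs(Y[:,0])<.05)&(abs(Y[:,1]-.02)<.04)&(X[:,2]<.07)&(X[:,2]>.03); print(' below top',m.sum(),Y[m].min(0).round(4),Y[m].max(0).round(4),np.percentile(X[m,2],[5,50,95]).round(4))
```

```text
scene block in supply mm (array([ -12.8, -128.7]), array([98.2, 87.9]), 0.0)
  well_mouth 0.76 [ 0.5871 -0.0046  0.0792] [0.0447 0.0144] [181.1, 170.5, 348.9, 275.7]
 below top 274 [-0.0305 -0.    ] [0.0153 0.0405] [0.0503 0.0588 0.0666]
top block in supply mm (array([ -14.1, -127.7]), array([95.9, 87.3]), 0.2)
  reset_key 0.44 [0.5426 0.0019 0.0604] [0.0001 0.0196] [290.7, 199.1, 297.8, 209.1]
  reset_key 0.35 [0.459  0.3866 0.0823] [-0.0943  0.4018] [144.9, 223.2, 178.8, 248.6]
  well_mouth 0.72 [ 0.558  -0.0204  0.0787] [ 0.016  -0.0023] [226.1, 166.7, 363.5, 238.3]
 below top 276 [-0.0223 -0.0016] [0.0292 0.0402] [0.0477 0.0529 0.0636]
```

View pics/top3.png

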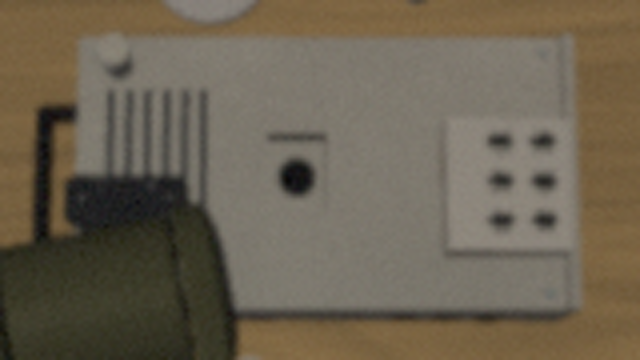

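The block is home: its centre is at supply y ≈ -128, with 0.2° of yaw. The well is open, with the cap at crop (297,177), which gives (0.5426, 0.0019) and agrees with the frame's prediction of (0.5426, 0.0023). I'll go above the well with the fingers shut.

carry_out(commands=[1,3,-2,0,0,0,0,1,6,-4,0,0,0,0,1,9,-6.5,0,0,0,0,1,12,-9,0,0,0,0,1,14,-10.3,0,0,0,0,1,14.3,-10.5,0,0,0,0,1,14.3,-10.5,-3,0,0,0,1,14.3,-10.5,-6,0,0,0,1,14.3,-10.5,-9,0,0,0,1,14.3,-10.5,-11,0,0,0,1,14.3,-10.5,-11,0,0,0,1,14.3,-10.5,-11,0,0,0])

```text
time_s: 8.77
ee_pos: [0.543, 0.0007, 0.0967]
eef_rot: [-3.141, 0.0, -0.03]
force: [0.5, -1.0, 1.0]
grip_width: 0.0004
```

Run:
```python
from h import *
o=ctrl.get_obs(); print(o['ee_pos'],o['force'],((o['ee_pos'][:2]-S)@Rs),o['grip_width'],o['eef_rot'])
p,d,i=cam('scene'); cv2.imwrite('pics/scene4.png',cv2.resize(p[120:280,160:360],None,fx=4,fy=3.75,interpolation=cv2.INTER_CUBIC))
```

```text
[0.54301919 0.00067506 0.096723  ] [ 0.54103713 -0.97571927  0.96784557] [0.00050435 0.01839639] 0.0003806140380432808 [-3.14125525e+00  4.18259079e-04 -3.02979781e-02]
```

View pics/scene4.png

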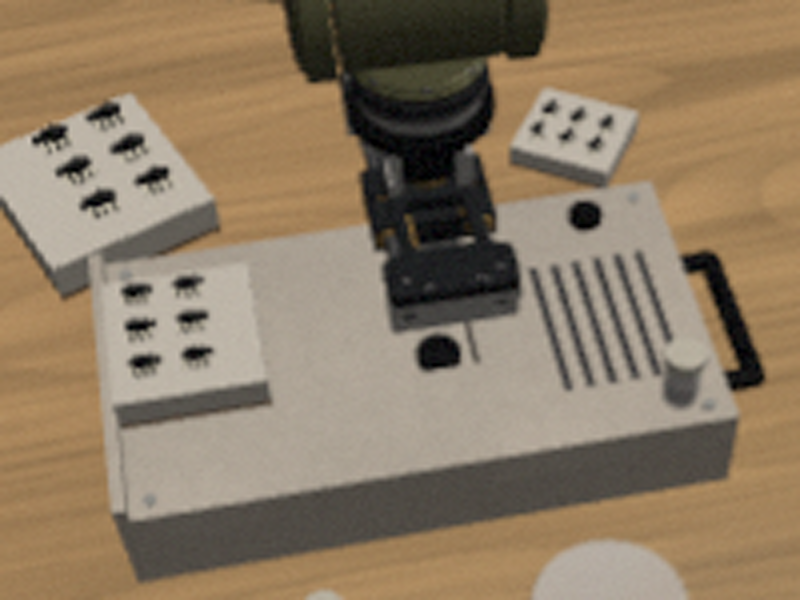

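The crop shows the cap at (438,352) and a wide dark bar above it, but no obvious fingertips. I'll check that against the projected TCP and the depth before descending.

Run:
```python
from h import *
p,d,i=cam('scene'); t=ctrl.get_obs()['ee_pos']
for dz in (0,.02,.05,.097,.12): 
    q=w2px(i,t+[0,0,dz])[0]; print(dz,q.round(1),'crop',((q-[160,120])*[4,3.75]).round())
q=w2px(i,[[.5426,.0022,.062]])[0]; print('cap',((q-[160,120])*[4,3.75]).round())
uv,X=cloud(i,d); Y=(X[:,:2]-S)@Rs
m=(abs(Y[:,0])<.12)&(abs(Y[:,1]-.02)<.06)&(X[:,2]>.088)
for a in np.arange(.088,.24,.012):
    k=m&(X[:,2]>=a)&(X[:,2]<a+.012)
    if k.sum(): print(a.round(3),k.sum(),Y[k].min(0).round(3),Y[k].max(0).round(3))
p,d,i=cam('wrist','wrist5')
```

```text
0 [267.9 203.8] crop [431. 314.]
0.02 [267.5 198.6] crop [430. 295.]
0.05 [267.  190.6] crop [428. 265.]
0.097 [266.1 177.1] crop [425. 214.]
0.12 [265.7 170.1] crop [423. 188.]
cap [436. 346.]
0.184 5 [ 0.08  -0.005] [0.081 0.044]
0.196 177 [-0.073 -0.015] [0.084 0.053]
0.208 294 [-0.077 -0.015] [0.087 0.052]
0.22 171 [-0.075 -0.015] [0.091 0.052]
0.232 696 [-0.088 -0.015] [0.092 0.053]
```

View pics/wrist5.png

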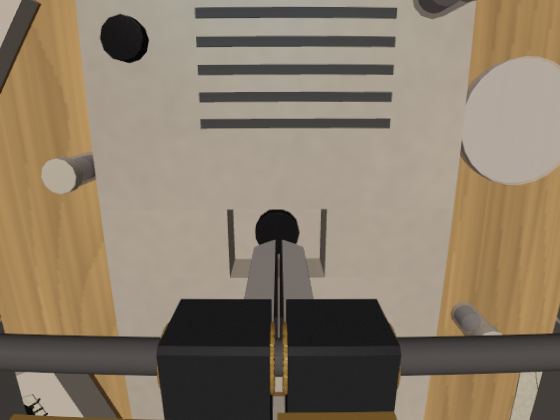

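This is consistent: from the scene camera the gripper body hides the fingers. The wrist view shows the shut fingertips in front of the cap at (277,232), centred between the well's walls at x≈230 and 325. I'll descend with a +1.5 mm y correction.

carry_out(commands=[1,-0.03,0.15,-0.5,0,0,0,1,-0.03,0.15,-1.2,0,0,0,1,-0.03,0.15,-2,0,0,0,1,-0.03,0.15,-2.6,0,0,0,1,-0.03,0.15,-3.1,0,0,0,1,-0.03,0.15,-3.3,0,0,0,1,-0.03,0.15,-3.3,0,0,0,1,-0.03,0.15,-3.3,0,0,0])

```text
time_s: 9.58
ee_pos: [0.5439, 0.0022, 0.0656]
eef_rot: [-3.141, -0.004, -0.03]
force: [0.1, -0.4, -0.4]
grip_width: 0.0003
```

carry_out(commands=[1,0,0,-0.2,0,0,0,1,0,0,-0.4,0,0,0,1,0,0,-0.6,0,0,0,1,0,0,-0.75,0,0,0,1,0,0,-0.85,0,0,0,1,0,0,-0.9,0,0,0,1,0,0,-0.9,0,0,0,1,0,0,-0.9,0,0,0])

```text
time_s: 10.25
ee_pos: [0.5441, 0.0022, 0.0568]
eef_rot: [-3.141, -0.004, -0.03]
force: [0.7, -0.1, 5.1]
grip_width: 0.0004
```

carry_out(commands=[1,0,0,-0.1,0,0,0,1,0,0,-0.2,0,0,0,1,0,0,-0.25,0,0,0,1,0,0,-0.25,0,0,0])

```text
time_s: 10.58
ee_pos: [0.5443, 0.0022, 0.0559]
eef_rot: [-3.142, -0.005, -0.03]
force: [-9.3, -0.3, 24.1]
grip_width: 0.0004
```

It's a hard stop at z = 0.0559 (cap predicted fully down at 0.056), with 24 N. I'll hold it there with a slightly gentler push for over a second.

carry_out(commands=[1,0,0,-0.15,0,0,0,1,0,0,-0.15,0,0,0,1,0,0,-0.15,0,0,0,1,0,0,-0.15,0,0,0,1,0,0,-0.15,0,0,0,1,0,0,-0.15,0,0,0,1,0,0,-0.15,0,0,0,1,0,0,-0.15,0,0,0,1,0,0,-0.15,0,0,0,1,0,0,-0.15,0,0,0,1,0,0,-0.15,0,0,0,1,0,0,-0.15,0,0,0])

```text
time_s: 11.58
ee_pos: [0.5443, 0.0022, 0.0559]
eef_rot: [3.142, -0.005, -0.03]
force: [-8.8, 0.6, 23.9]
grip_width: 0.0005
```

carry_out(commands=[1,0,0,-0.15,0,0,0,1,0,0,-0.15,0,0,0,1,0,0,-0.15,0,0,0])

```text
time_s: 11.83
ee_pos: [0.5443, 0.0022, 0.0559]
eef_rot: [3.141, -0.005, -0.03]
force: [-10.2, 0.6, 24.6]
grip_width: 0.0008
```

carry_out(commands=[1,0,0,0.3,0,0,0,1,0,0,1,0,0,0,1,0,0,2,0,0,0,1,0,0,4,0,0,0,1,0,0,7,0,0,0,1,0,0,10,0,0,0,1,-1,1,13,0,0,0,1,-4,4,15,0,0,0,1,-7,7,16,0,0,0,1,-10,9,16,0,0,0,1,-13,10,16,0,0,0,1,-14,10,16,0,0,0])

```text
time_s: 12.83
ee_pos: [0.4011, 0.1037, 0.2164]
eef_rot: [-3.141, -0.005, -0.027]
force: [-0.8, 0.5, 0.3]
grip_width: 0.0004
```

carry_out(commands=[1,0,1,0,0,0,0,1,-1,4,0,0,0,0,1,-1,7,0,0,0,0,1,-2,10,0,0,0,0,1,-2,12,0,0,0,0,1,-2,12,0,0,0,0,1,-2,12,0,0,0,0,1,-2,12,0,0,0,0])

```text
time_s: 13.5
ee_pos: [0.3813, 0.2231, 0.2164]
eef_rot: [3.141, -0.005, -0.028]
force: [0.1, -1.1, -0.3]
grip_width: 0.0002
```

Run:
```python
from h import *
o=ctrl.get_obs(); print(o['time_s'],o['ee_pos'],o['force'],abs(o['joint_vel']).max())
for c in ('scene','top'):
    p,d,i=blk(c); cv2.imwrite(f'pics/{c}6.png',p)
    for n in ('reset_key','test_key','vial','jar','dish','scissors','forceps'):
        for r in nets.silhouettes(c,n)[:3]:
            v,u=np.nonzero(r['region']&(d>0))
            if len(u): Y=px2w(i,np.c_[u,v],d[v,u]); print(' ',n,round(r['confidence'],2),np.median(Y,0).round(4),Y[:,2].max().round(3))
```

```text
13.5 [0.38127112 0.22306757 0.21638229] [ 0.12808635 -1.07062604 -0.28355871] 0.014630571726876911
scene block in supply mm (array([ -12.4, -128.5]), array([87.5, 97.9]), 90.0)
  test_key 0.73 [ 0.5373 -0.1463  0.1057] 0.128
  test_key 0.51 [0.4754 0.1125 0.0868] 0.092
  vial 0.73 [ 0.7107 -0.0991  0.0422] 0.048
  vial 0.58 [0.6308 0.1269 0.119 ] 0.129
  vial 0.52 [0.4028 0.0395 0.0454] 0.05
  jar 0.93 [0.4838 0.3853 0.0625] 0.089
  dish 0.82 [0.7277 0.0613 0.0136] 0.019
  dish 0.19 [0.4038 0.0382 0.0454] 0.05
  scissors 0.78 [0.5938 0.4465 0.0063] 0.013
  scissors 0.4 [0.4845 0.3859 0.0631] 0.089
  forceps 0.47 [ 0.4187 -0.3734  0.0046] 0.011
top block in supply mm (array([ -14. , -127.8]), array([96.1, 85.8]), 0.5)
  test_key 0.66 [ 0.4009 -0.3722  0.0039] 0.012
  test_key 0.52 [0.4709 0.1145 0.0866] 0.091
  vial 0.58 [0.6187 0.1301 0.1234] 0.129
  vial 0.5 [0.3993 0.0399 0.0451] 0.051
  vial 0.47 [ 0.6935 -0.0965  0.0416] 0.049
  jar 0.71 [0.4709 0.3962 0.0838] 0.09
  dish 0.71 [0.717  0.0618 0.0133] 0.02
  scissors 0.84 [0.595  0.4508 0.0058] 0.013
  forceps 0.77 [ 0.3927 -0.3727  0.0049] 0.012
```

View pics/scene6.png

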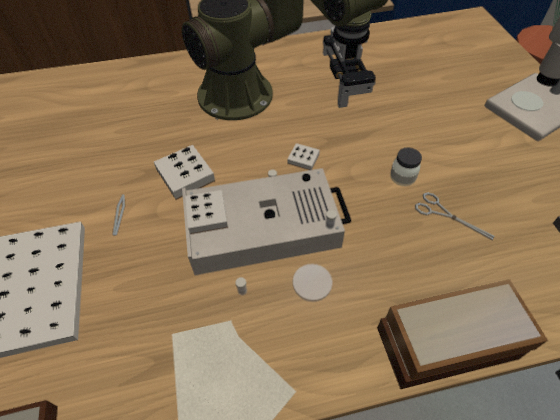

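The block stands against the rim at (207,210) and the well is open with its cap at (270,214). Vials, dish, jar and tools are where they were, and the hand is clear. I'll do a quick check that the cap is up, then hand in.

Run:
```python
from h import *
p,d,i=cam('top'); q=w2px(i,[[.5426,.0022,.062]])[0].round().astype(int)
dd=d[q[1]-1:q[1]+2,q[0]-1:q[0]+2]; v,u=np.mgrid[q[1]-1:q[1]+2,q[0]-1:q[0]+2]
z=px2w(i,np.c_[u.ravel(),v.ravel()],dd.ravel())[:,2]; print('cap z',z.round(4))
if np.median(z)>.0585: print(ticket.hand_in())
```

```text
cap z [0.0628 0.0597 0.0601 0.0631 0.0648 0.0584 0.0603 0.0601 0.06  ]
the job is handed in; nothing more can be done
None
```

I pushed the block to the rim, then pressed, held and released the reset button. The job was handed in about 13.6 s into the 53 s limit, and the hand-in reported no verdict.

- **Block:** I pushed it with two fingertips along the supply's top until it stopped at the rim, with the force rising to 9.6 N. Its final centre measured y ≈ -128 mm in the supply's frame in both fixed cameras, and it sits square within about 0.5°.
- **Button:** With the fingers shut I pressed the cap to its hard stop at z = 55.9 mm (fully down is 56), with about 24 N. I held it there for over 1.2 s and then let go. Afterwards the cap measured about 60–61 mm, against 62 when up; the reading is noisy but agrees with it being up.
- **Everything else:** The arm never came near the raised test key, and its height still reads unchanged. The vials and dish are where they first measured. The jar, scissors and forceps look unmoved by eye; I had no starting measurements for those three.
- **At hand-in:** The hand was clear of everything, about 0.2 m above the bench.
- **Oddities:** There was a sideways force of about 10 N at the tip while the button was held down. The networks also gave a few false "test_key" and "reset_key" hits, which I ignored.

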